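Make up two prop trays for the curiosity cabinet

ROBOT

A 6-joint arm with a two-finger parallel gripper is mounted at the origin on the work surface. World frame = base frame: x ahead of the robot, y to its left, z up, the work surface at z = 0. Lengths are in m, angles in rad, forces in N, time in s.
With the tool pointing down it reaches from about 0.3 to 0.875 m from the base axis. Payload 6.4 kg.
Tool frame: the origin (TCP) lies midway between the tips of the shut fingers; the grasp point (between the pads) lies 19 mm behind it (grasp_offset is the distance from the TCP to the grasp point, in m); z points along the fingers, y is the line along which they close (so a half turn about z gives the same grasp; the last joint's range is limited). The gripper opens to 85 mm and grips with 20 to 120 N. Pads are 22 mm wide; open, the fingers measure 114 mm over their backs; the gripper's body (76 mm by 85 mm) begins 54 mm behind the grasp point. The pads swing forward as they close: fully open they stand 13 mm farther back than shut.
Start: joints at [1.061, 0.181, 1.607, -0, 1.354, -0.206], TCP at [0.172, 0.549, 0.231] pointing down, gripper open.
Joint ranges: [-2.99, 2.99], [-0.89, 2.07], [0.3, 2.58], [-1.14, 4.28], [0, 2.63], [-3.12, 3.12]. Speed limits (rad/s): [2.57, 2.57, 3.01, 3.14, 3.14, 3.14].

INTERFACE

Orientations are given as a unit quaternion [w, x, y, z].
In Python, from bench import * gives the robot as it stands. The module is installed in compiled form; this text tells all that it offers.
- The arm moves only by the tool servo_tool, never from a script. Its argument "commands" is text: rows parted by semicolons, each of 7 numbers parted by spaces: the turn, a rotation vector about the tool's x, y, z in rad, then the shift along the tool's x, y, z in mm, then the opening, from 0 (shut) to 1 (fully open). In form: wx wy wz dx dy dz claw; .... A call has 1 to 5 rows; each row shifts and turns the commanded pose from where the row before left it, along the tool's axes as they then stand; what a row does not reach is not made up. A row lasts 1/8 s, in which the tool goes at most 62.5 mm and 10.7 degrees, less where a joint would pass 70% of its speed; a pose out of reach is approached as far as the arm can. A call with a gripper value outside its range is refused whole. The fingers move at their own pace and stop on an object; the grip force is fixed at half the most. Time passes only in rows, so rows that do not move let the fingers close. It gives the time, the measured TCP pose, the force, the opening and the grip force at its end, in the units of the state.
- get_obs(): the state, without advancing time (a new reading comes with each control period).
- camera(name): name is "side" or "top"; returns the picture (420x560x3 uint8, blue, green, red); there is no depth.
- calibration(name): a dict with "fx", "fy", "cx", "cy" (pixels), "R" (3x3) and "t" (3): a world point X has camera coordinates R X + t. Camera axes: x right, y down, z forward; pixel columns grow to the right and rows downward; lengths in m; the calibration is good to about 2 mm. A picture is of the moment at which its call begins. calibration takes no time and is no camera call.
- hand_in(): hands the job in; it is judged then, once.
The state is a dict: "time_s": time; "q": joint angles; "dq": joint speeds; "joint_efforts": joint torques, N m; "eef_pos": TCP position; "eef_rot": TCP orientation; "wrist_force": force on the tool from outside, world axes, zero at the start; "torque": the same for the moment, N m; "opening": opening from 0.0 (shut) to 1.0 (fully open); "grasp_force": force on a finger pad.
Only numpy, scipy, OpenCV 4.12 (cv2) and the standard library are available. Lean on these libraries where they do the work, as an engineer would, in place of code of your own. Each camera call takes 0.05 s, during which the arm holds its last target. There are 200 camera calls.

TASK

Make up the two trays for the curiosity cabinet: the gold skull and the ivory candle go into the red-lined tray, and the bone-white skull and the lantern into the blue-lined tray, one piece to a compartment (either one), standing upright on the compartment's floor. Set the pieces down gently, never drop them, and leave the black candle, the green bottle and the gold picture frame where they stand.

Things in the scene. Friction and masses are not known exactly. Their poses are not given: they have to be found in the camera images.
- gold_skull: Gold skull: (sizes in mm) a small resin skull figurine, round in plan: 65 high, its brow band (from 32 to 49 above its underside) an upright round 50 in diameter and the best place to grip; it narrows to 38 at the foot and to a dome above. Dark eye sockets and teeth face its -x. About 0.1 to 0.2 kg. Its origin is the centre of its underside, z up, and it stands on the table at the start, at any yaw.
- bone_skull: Bone-white skull: (mm) a small resin skull figurine, round in plan: 65 high, its brow band (from 32 to 49 above its underside) an upright round 50 in diameter and the best place to grip; it narrows to 38 at the foot and to a dome above. Dark eye sockets and teeth face its -x. About 0.1 to 0.2 kg. Its origin is the centre of its underside, z up, and it stands on the table at the start, at any yaw.
- lantern: Miniature grey metal lantern with amber panes (mm): square body 44 by 44 with upright flat sides from 6 to 60 above its underside (grip here, across two opposite sides, which face along its x and y axes), foot and eave plates 50 by 50, stepped roof to 76, and a thin wire ring to 86 on top (seen only). About 0.1 to 0.2 kg. Its origin is the centre of its underside, z up, and it stands on the table at the start, at any yaw.
- ivory_candle: Ivory candle: (mm) a hard plastic LED pillar candle: upright cylinder 42 in diameter and 72 high, with an amber flame tip 12 high on top (seen only; it cannot be gripped). About 0.1 kg. Its origin is the centre of its underside, z up, and it stands on the table at the start, at any yaw.
- black_candle: Black candle, not part of either kit, to be left alone: (mm) a hard plastic LED pillar candle: upright cylinder 42 in diameter and 72 high, with an amber flame tip 12 high on top (seen only; it cannot be gripped). About 0.1 kg. Its origin is the centre of its underside, z up, and it stands on the table at the start, at any yaw.
- red_tray: Tray with dark red lining (sizes in mm). A pale wooden tray, fixed to the bench, 88 (its x) by 186 (its y) outside, walls 6 thick and 22 high. One divider 6 thick and as high as the walls splits it into two equal compartments, each 76 (x) by 84 (y) inside, centred at y = +45 and y = -45 from the tray's origin. The lined compartment floors lie 8 above the table. Origin: centre of its underside, z up; turned up to 0.3 rad from square.
- blue_tray: Tray with blue lining (sizes in mm). A pale wooden tray, fixed to the bench, 88 (its x) by 186 (its y) outside, walls 6 thick and 22 high. One divider 6 thick and as high as the walls splits it into two equal compartments, each 76 (x) by 84 (y) inside, centred at y = +45 and y = -45 from the tray's origin. The lined compartment floors lie 8 above the table. Origin: centre of its underside, z up; turned up to 0.3 rad from square.
- glass_bottle: Green glass bottle with a cork, to be left alone: (mm) 44 in diameter, 79 high, standing beyond the trays. Origin: centre of its underside, z up.
- gold_frame: Gold picture frame standing upright, to be left alone: (mm) 120 wide (its y), 160 high, foot about 75 deep, at the left side of the bench away from the stock. Origin: under the middle of the frame, z up; the picture faces its -x.
Things that resemble listed ones, but are neither listed nor needed, are in the scene too. What is shaped like the bone_skull but pink or purple is not meant.

How it is judged:
By the outcome, as a careful person would: the job done as asked, in the order asked, and still so for the second after the job is handed in, with the robot touching nothing.
It also fails if it takes over 96 s, if anything falls off the work surface, if the arm or the gripper's body presses on something with over 40 N, if the wrist force passes 120 N, or if a joint passes its speed limit or range.

## Working session

There is one attempt and no reset: what is moved stays moved. The work goes in short steps, Python scripts to look and compute and a tool call to move; the robot and the scene stay as the last step left them, time stands still between calls to the robot, and variables do not carry over. Pictures are saved under pics/ and viewed, at most 14 in all, crops included, and the job is handed in when it is done.

Besides the shell and the picture viewer there is one more tool, called after ">>>" as name(argument=value, ...) on one line, values as JSON. servo_tool: Moves the arm, as the interface text tells. Its arguments: {"type":"object","properties":{"commands":{"type":"string"}},"required":["commands"]}

```bash
mkdir -p pics; python3 - <<'E'
from bench import *
import cv2,numpy as np
for n in("top","side"):
    cv2.imwrite(f"pics/{n}0.png",camera(n)); c=calibration(n); print(n,{k:np.round(v,3).tolist() for k,v in c.items()})
o=get_obs(); print(o["time_s"],o["eef_pos"],o["eef_rot"],o["opening"])
E
```

```text
top {'fx': 539.183, 'fy': 539.183, 'cx': 282.545, 'cy': 206.73, 'R': [[-0.009, -1.0, -0.011], [-0.993, 0.01, -0.119], [0.119, 0.01, -0.993]], 't': [0.075, 0.572, 1.93]}
side {'fx': 445.197, 'fy': 445.197, 'cx': 287.118, 'cy': 209.446, 'R': [[0.936, -0.352, 0.022], [-0.229, -0.654, -0.721], [0.268, 0.669, -0.693]], 't': [-0.512, 0.185, 1.075]}
0.1 [0.17174234 0.54824069 0.23047504] [-2.76892537e-04  1.51316587e-01  9.88485035e-01 -7.41548865e-04] 1.0057868787075095
```

View pics/top0.png

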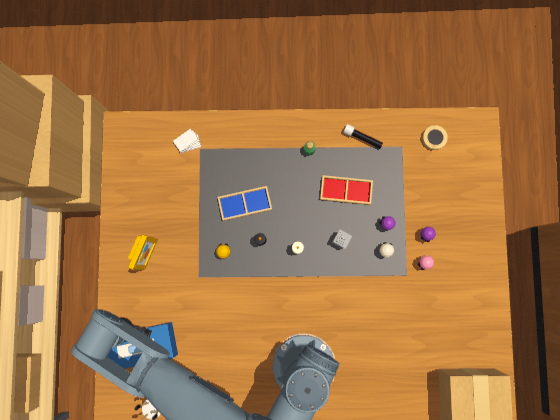

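View pics/side0.png

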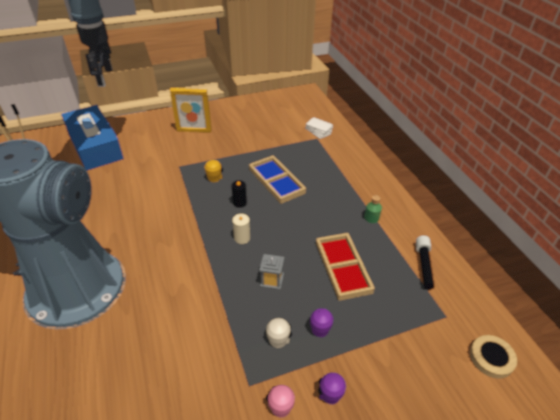

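```bash
cat > h.py <<'E'
from bench import *
import cv2,numpy as np
def ray(n,p):
    c=calibration(n);R=np.array(c["R"]);t=np.array(c["t"])
    return -R.T@t, R.T@np.array([(p[0]-c["cx"])/c["fx"],(p[1]-c["cy"])/c["fy"],1])
def plane(n,p,z):
    o,d=ray(n,p); return o+d*(z-o[2])/d[2]
def tri(a,b):
    (o1,d1),(o2,d2)=ray("top",a),ray("side",b)
    s=np.linalg.lstsq(np.c_[d1,-d2],o2-o1,rcond=None)[0]
    return (o1+d1*s[0]+o2+d2*s[1])/2
def blobs(img,lo,hi,amin=25,box=None):
    m=cv2.inRange(cv2.cvtColor(img,cv2.COLOR_BGR2HSV),lo,hi)
    if box:
        k=np.zeros_like(m);x0,y0,x1,y1=box;k[y0:y1,x0:x1]=m[y0:y1,x0:x1];m=k
    m=cv2.morphologyEx(m,cv2.MORPH_CLOSE,np.ones((3,3),np.uint8))
    n,l,s,c=cv2.connectedComponentsWithStats(m)
    return [(c[i].round(1).tolist(),s[i].tolist(),(l==i).astype(np.uint8)) for i in range(1,n) if s[i][4]>=amin]
E
python3 - <<'E'
from h import *
T=cv2.imread("pics/top0.png");S=cv2.imread("pics/side0.png")
W=dict(gold=((15,120,90),(32,255,255)),bone=((15,15,110),(35,110,255)),ivory=((15,15,110),(35,110,255)),lantern=((0,0,85),(179,50,255)))
B=dict(gold=((210,240,238,265),(200,155,226,185)),bone=((376,240,398,262),(262,315,295,350)),ivory=((287,238,307,258),(228,208,256,248)),lantern=((328,226,356,253),None))
for k in W:
    a=blobs(T,*W[k],box=B[k][0]); 
    for c,s,m in a:
        r=cv2.minAreaRect(cv2.findContours(m,0,1)[0][0]);print(k,"top",c,s,np.round(r[0]+r[1]+(r[2],),1),[plane("top",c,z)[:2].round(3).tolist() for z in(.03,.05,.07)])
    if B[k][1]:
        for c,s,m in blobs(S,*W[k],box=B[k][1]):
            print(k,"side",c,s,plane("side",c,.035).round(3), tri(a[0][0],c).round(3) if a else "")
for k,lo,hi in(("red",(0,180,100),(8,255,255)),("blue",(108,150,80),(125,255,255))):
  for n,I,bx in(("top",T,(200,150,400,270)),("side",S,(200,140,400,310))):
    cs=[]
    for c,s,m in blobs(I,lo,hi,60,bx):
        r=cv2.minAreaRect(cv2.findContours(m,0,1)[0][0]);p=plane(n,r[0],.008);cs.append(p);q=[plane(n,x,.008)[:2] for x in cv2.boxPoints(r)]
        print(k,n,s,"rectc",p.round(3)[:2],"cent",plane(n,c,.008).round(3)[:2])
    if len(cs)==2:
        d=cs[1]-cs[0];print("yaw of y axis",np.degrees(np.arctan2(d[1],d[0])).round(1),np.linalg.norm(d).round(3))
cv2.imwrite("pics/z1.png",np.hstack([cv2.resize(T[225:265,205:255],(500,400),interpolation=2)[:,:400],cv2.resize(T[220:265,325:365],(355,400),interpolation=2)]))
E
```

```text
gold top [222.6, 251.0] [216, 244, 15, 15, 166] [222.5 251.   13.4  13.4  45. ] [[0.414, 0.288], [0.414, 0.285], [0.413, 0.283]]
gold side [213.1, 169.7] [204, 158, 19, 24, 344] [0.413 0.283 0.035] [0.414 0.288 0.031]
bone top [388.3, 250.2] [376, 240, 22, 22, 384] [386.5 250.5  21.   21.   90. ] [[0.411, -0.311], [0.411, -0.307], [0.41, -0.303]]
bone side [278.3, 331.6] [266, 317, 25, 31, 593] [ 0.413 -0.303  0.035] [ 0.411 -0.308  0.045]
ivory top [298.2, 247.9] [287, 238, 20, 20, 288] [296.5 247.5  19.   19.   90. ] [[0.423, 0.014], [0.422, 0.015], [0.421, 0.015]]
ivory side [241.4, 227.6] [232, 213, 19, 32, 479] [0.425 0.021 0.035] [0.423 0.014 0.043]
lantern top [342.6, 238.6] [328, 226, 28, 27, 667] [341.5 239.   26.   27.   90. ] [[0.455, -0.147], [0.454, -0.145], [0.453, -0.143]]
red top [323, 178, 48, 24, 853] rectc [ 0.638 -0.167] cent [ 0.638 -0.166]
red side [322, 239, 33, 24, 364] rectc [ 0.646 -0.117] cent [ 0.644 -0.121]
red side [333, 265, 35, 27, 489] rectc [ 0.636 -0.206] cent [ 0.635 -0.207]
yaw of y axis -96.3 0.09
blue top [245, 189, 25, 23, 406] rectc [0.602 0.166] cent [0.601 0.166]
blue top [221, 195, 25, 23, 408] rectc [0.582 0.255] cent [0.582 0.255]
yaw of y axis 102.3 0.091
blue side [258, 162, 24, 16, 221] rectc [0.585 0.261] cent [0.585 0.261]
blue side [272, 177, 26, 17, 251] rectc [0.604 0.173] cent [0.603 0.173]
yaw of y axis -78.2 0.09
```

View pics/z1.png

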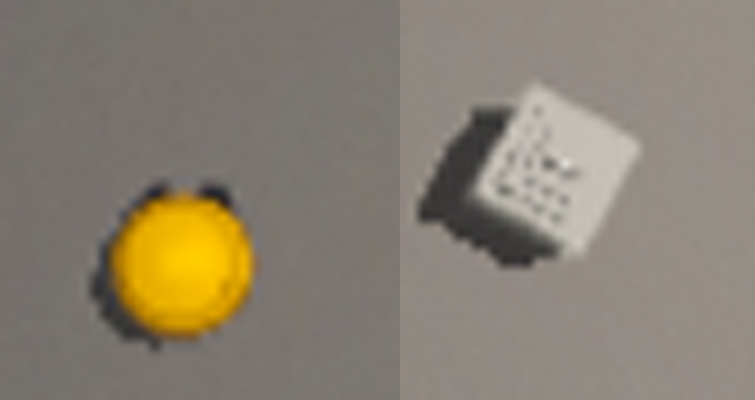

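>>> servo_tool(commands="0 0 -0.152 0 0 0 1;0 0 -0.152 0 0 0 1;0 0 0 0 0 0 1;0 0 0 -30 -32 0 1;0 0 0 -35 -38 10 1")

```text
time_s: 0.72
eef_pos: [0.2375, 0.4787, 0.2217]
eef_rot: [0.001, 0.001, 1.0, 0.001]
wrist_force: [0.1, 0.2, 0.6]
opening: 1.003
grasp_force: 0.0
```

```bash
python3 - <<'E'
from h import *
T=cv2.imread("pics/top0.png")
for k,lo,hi,bx,z in(("bone",(10,20,150),(40,130,255),(370,235,405,268),.035),("ivory",(10,20,150),(40,130,255),(283,234,312,262),.06),("lantern",(0,0,172),(179,60,255),(328,222,358,255),.06)):
    print(k,T[bx[1]+1,bx[0]+1])
    for c,s,m in blobs(T,lo,hi,30,bx):
        h=max(cv2.findContours(m,0,1)[0],key=len);r=cv2.minAreaRect(h);b=[plane("top",x,z)[:2] for x in cv2.boxPoints(r)];e=b[1]-b[0]
        print(c,s,np.round(r[1],1),plane("top",r[0],z).round(3),plane("top",c,z).round(3),"edge deg",np.degrees(np.arctan2(e[1],e[0])).round(1)%90)
print(get_obs()["eef_rot"])
E
```

```text
bone [134 143 150]
[387.9, 250.8] [370, 235, 35, 33, 1051] [32. 34.] [ 0.408 -0.305  0.035] [ 0.409 -0.308  0.035] edge deg 89.4
ivory [121 128 135]
[297.6, 247.0] [292, 241, 12, 13, 127] [12. 11.] [0.425 0.017 0.06 ] [0.425 0.017 0.06 ] edge deg 89.4
lantern [129 135 142]
[342.4, 238.4] [334, 230, 18, 18, 192] [13.9 13.8] [ 0.454 -0.143  0.06 ] [ 0.454 -0.143  0.06 ] edge deg 59.9
[5.46023499e-04 6.84001821e-04 9.99999428e-01 6.14038485e-04]
```

>>> servo_tool(commands="0 0 0 -35 -39 10 1;0 0 0 -36 -39 20 1;0 0 0 -36 -40 20 1;0 0 0 -35 -38 20 1;0 0 0 -35 -37 10 1")

```text
time_s: 1.35
eef_pos: [0.4143, 0.2841, 0.1401]
eef_rot: [-0.001, 0.002, 1.0, -0.0]
wrist_force: [0.2, -0.0, 0.5]
opening: 1.002
grasp_force: 0.0
```

>>> servo_tool(commands="0 0 0 0 0 0 1;0 0 0 0 0 0 1")

```text
time_s: 1.6
eef_pos: [0.4138, 0.2859, 0.1412]
eef_rot: [-0.0, 0.001, 1.0, 0.0]
wrist_force: [-0.6, 0.6, -0.1]
opening: 0.999
grasp_force: 0.0
```

```bash
python3 - <<'E'
from h import *
T=camera("top");S=camera("side");print(get_obs()["eef_pos"])
cv2.imwrite("pics/c1.png",np.hstack([cv2.resize(T[215:290,180:265],(400,353)),cv2.resize(S[100:220,150:280],(382,353))]))
I=cv2.imread("pics/top0.png")
for c,s,m in blobs(I,(10,20,170),(40,130,255),30,(370,235,405,268)):print(c,s,plane("top",c,.045))
E
```

```text
[0.41336914 0.28666288 0.1415475 ]
[387.0, 249.8] [381, 243, 13, 15, 147] [ 0.41236824 -0.30345409  0.045     ]
```

View pics/c1.png

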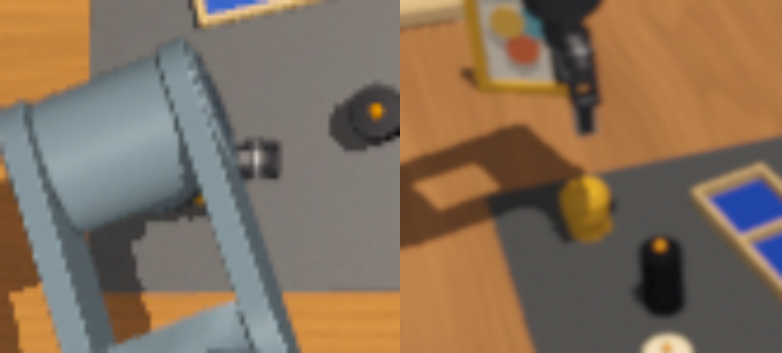

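The crop shows the open gripper hovering over the gold skull (side ≈ (213,168)), with the black candle well clear. I'll descend and grip.

>>> servo_tool(commands="0 0 0 0 0 35 1;0 0 0 0 0 35 1;0 0 0 0 0 30 1;0 0 0 0 0 23 1;0 0 0 0 0 0 1")

```text
time_s: 2.33
eef_pos: [0.4118, 0.2862, 0.017]
eef_rot: [-0.002, -0.001, 1.0, -0.001]
wrist_force: [1.1, 0.8, 1.6]
opening: 1.001
grasp_force: 0.0
```

>>> servo_tool(commands="0 0 0 0 0 0 0.6;0 0 0 0 0 0 0.3;0 0 0 0 0 0 0;0 0 0 0 0 0 0;0 0 0 0 0 0 0")

```text
time_s: 2.95
eef_pos: [0.415, 0.2864, 0.0201]
eef_rot: [0.001, -0.0, 1.0, 0.001]
wrist_force: [-1.7, -0.4, 7.1]
opening: 0.559
grasp_force: 61.1
```

>>> servo_tool(commands="0 0 0 0 0 0 0;0 0 0 0 0 0 0;0 0 0 0 0 -5 0;0 0 0 0 0 -20 0;0 0 0 0 0 -25 0")

```text
time_s: 3.58
eef_pos: [0.4135, 0.2855, 0.0687]
eef_rot: [-0.001, -0.0, 1.0, -0.0]
wrist_force: [-0.4, -0.3, -1.4]
opening: 0.561
grasp_force: 62.2
```

>>> servo_tool(commands="0 0 0 0 0 -30 0;0 0 0 -15 -25 -30 0;0 0 0 -25 -45 -15 0;0 0 0 -27 -48 0 0;0 0 0 -27 -48 0 0")

```text
time_s: 4.2
eef_pos: [0.5089, 0.1183, 0.1442]
eef_rot: [0.001, -0.0, 1.0, 0.0]
wrist_force: [1.3, 0.5, -1.7]
opening: 0.562
grasp_force: 62.3
```

>>> servo_tool(commands="0 0 0 -27 -48 0 0;0 0 0 -27 -48 0 0;0 0 0 -27 -48 0 0;0 0 0 -25 -45 0 0;0 0 0 -20 -35 0 0")

```text
time_s: 4.82
eef_pos: [0.6347, -0.1064, 0.1436]
eef_rot: [0.0, 0.001, 1.0, -0.0]
wrist_force: [0.4, -0.0, -1.5]
opening: 0.563
grasp_force: 62.3
```

>>> servo_tool(commands="0 0 0 -9 -18 0 0;0 0 0 0 0 0 0;0 0 0 0 0 0 0")

```text
time_s: 5.2
eef_pos: [0.6424, -0.1207, 0.1431]
eef_rot: [-0.001, -0.001, 1.0, 0.0]
wrist_force: [0.3, -0.8, -1.2]
opening: 0.557
grasp_force: 62.3
```

```bash
python3 - <<'E'
from h import *
S=camera("side");print(get_obs()["eef_pos"],get_obs()["opening"])
cv2.imwrite("pics/c2.png",cv2.resize(S[150:320,220:440],(660,510)))
E
```

```text
[ 0.64248121 -0.12056406  0.14317512] 0.5617346425465468
```

View pics/c2.png

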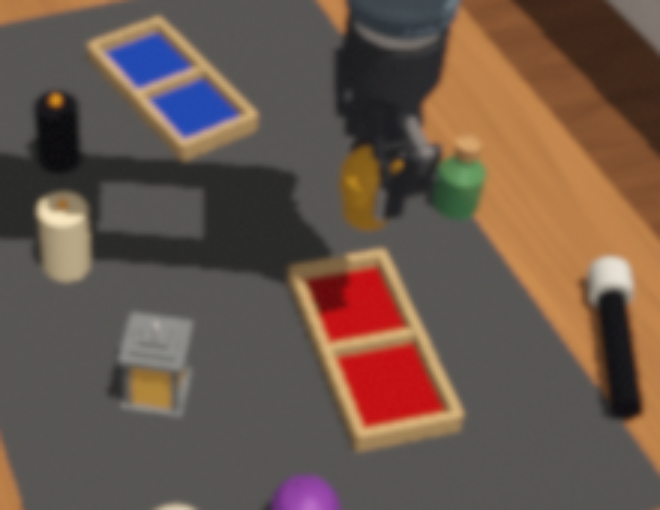

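The skull is held upright over the red tray's far compartment. I'll lower it gently.

>>> servo_tool(commands="0 0 0 0 0 25 0;0 0 0 0 -1 35 0;0 0 0 0 0 30 0;0 0 0 0 0 15 0;0 0 0 0 0 7 0")

```text
time_s: 5.88
eef_pos: [0.6429, -0.1223, 0.0309]
eef_rot: [-0.0, -0.001, 1.0, 0.0]
wrist_force: [1.1, -0.0, -1.7]
opening: 0.557
grasp_force: 62.3
```

>>> servo_tool(commands="0 0 0 0 0 2 0;0 0 0 0 0 1 0;0 0 0 0 0 1 0;0 0 0 0 0 0 0")

```text
time_s: 6.38
eef_pos: [0.6438, -0.1235, 0.0282]
eef_rot: [0.001, -0.0, 1.0, -0.0]
wrist_force: [0.6, 0.9, 1.5]
opening: 0.566
grasp_force: 62.5
```

>>> servo_tool(commands="0 0 0 0 0 0.5 0.6;0 0 0 0 0 0 0.65;0 0 0 0 0 0 0.75;0 0 0 0 0 0 0.8;0 0 0 0 0 0 0.8")

```text
time_s: 7.0
eef_pos: [0.6431, -0.1232, 0.0268]
eef_rot: [-0.0, -0.0, 1.0, -0.0]
wrist_force: [0.3, -0.3, -0.0]
opening: 0.8
grasp_force: 0.0
```

>>> servo_tool(commands="0 0 0 0 0 -20 0.8;0 0 0 0 0 -30 0.8;0 0 0 0 0 -40 0.8;0 0 0 0 0 -30 0.8;0 0 0 20 14 0 1")

```text
time_s: 7.62
eef_pos: [0.6264, -0.1109, 0.1525]
eef_rot: [0.004, 0.0, 1.0, -0.002]
wrist_force: [0.4, -0.1, -0.2]
opening: 0.982
grasp_force: 0.0
```

>>> servo_tool(commands="0 0 0 40 25 0 1;0 0 0 45 28 0 1;0 0 0 45 28 0 1;0 0 0 40 25 0 1;0 0 0 29 19 0 1")

```text
time_s: 8.25
eef_pos: [0.4229, 0.0166, 0.148]
eef_rot: [0.001, -0.0, 1.0, -0.0]
wrist_force: [0.1, 0.6, 0.7]
opening: 0.999
grasp_force: 0.0
```

>>> servo_tool(commands="0 0 0 0 0 0 1;0 0 0 0 0 0 1")

```text
time_s: 8.5
eef_pos: [0.4254, 0.0153, 0.1482]
eef_rot: [0.002, -0.0, 1.0, -0.0]
wrist_force: [0.3, -0.2, -0.3]
opening: 0.999
grasp_force: 0.0
```

```bash
python3 - <<'E'
from h import *
T=camera("top");S=camera("side");print(get_obs()["eef_pos"])
cv2.imwrite("pics/c3.png",np.hstack([cv2.resize(T[160:270,260:410],(410,300)),cv2.resize(S[150:300,200:395],(390,300))]))
E
```

```text
[0.42537598 0.01511736 0.14761685]
```

View pics/c3.png

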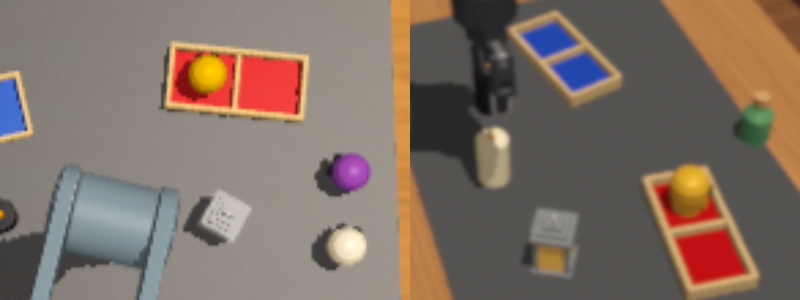

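The gold skull stands upright in the left compartment (top crop (207,73)), and the gripper is over the ivory candle. I'll descend and grip.

>>> servo_tool(commands="0 0 0 0 0 35 1;0 0 0 0 0 35 1;0 0 0 0 0 34 1;0 0 0 0 0 20 1;0 0 0 0 0 0 1")

```text
time_s: 9.22
eef_pos: [0.4233, 0.0156, 0.0214]
eef_rot: [-0.002, 0.0, 1.0, 0.0]
wrist_force: [-0.2, 0.4, 0.1]
opening: 0.997
grasp_force: 0.0
```

>>> servo_tool(commands="0 0 0 0 0 0 0.6;0 0 0 0 0 0 0.4;0 0 0 0 0 0 0;0 0 0 0 0 0 0;0 0 0 0 0 0 0")

```text
time_s: 9.85
eef_pos: [0.4251, 0.0155, 0.024]
eef_rot: [0.001, -0.0, 1.0, -0.0]
wrist_force: [-1.0, 0.1, 4.9]
opening: 0.479
grasp_force: 60.0
```

>>> servo_tool(commands="0 0 0 0 0 0 0;0 0 0 0 0 0 0;0 0 0 0 0 -5 0;0 0 0 0 0 -20 0;0 0 0 0 0 -30 0")

```text
time_s: 10.48
eef_pos: [0.4232, 0.016, 0.0781]
eef_rot: [-0.001, -0.0, 1.0, 0.0]
wrist_force: [-0.2, -0.2, -0.4]
opening: 0.478
grasp_force: 60.6
```

>>> servo_tool(commands="0 0 0 0 0 -35 0;0 0 0 -15 -16 -30 0;0 0 0 -35 -38 0 0;0 0 0 -40 -44 0 0;0 0 0 -40 -44 0 0")

```text
time_s: 11.1
eef_pos: [0.5553, -0.1275, 0.1435]
eef_rot: [0.0, -0.0, 1.0, -0.0]
wrist_force: [0.4, 0.6, 0.4]
opening: 0.479
grasp_force: 60.7
```

>>> servo_tool(commands="0 0 0 -40 -44 0 0;0 0 0 -27 -28 0 0;0 0 0 -12 -14 0 0;0 0 0 0 0 0 0;0 0 0 0 0 0 0")

```text
time_s: 11.72
eef_pos: [0.6325, -0.2114, 0.1426]
eef_rot: [-0.0, -0.0, 1.0, 0.0]
wrist_force: [0.1, 0.1, -1.3]
opening: 0.48
grasp_force: 60.7
```

>>> servo_tool(commands="0 0 0 0 0 25 0;0 0 0 0 0 35 0;0 0 0 0 0 30 0;0 0 0 0 0 13 0;0 0 0 0 0 5 0")

```text
time_s: 12.35
eef_pos: [0.6329, -0.2116, 0.0347]
eef_rot: [-0.0, -0.0, 1.0, 0.0]
wrist_force: [-1.2, 0.7, -0.8]
opening: 0.478
grasp_force: 60.7
```

>>> servo_tool(commands="0 0 0 0 0 1 0;0 0 0 0 0 0 0")

```text
time_s: 12.6
eef_pos: [0.634, -0.2126, 0.0351]
eef_rot: [0.001, -0.0, 1.0, -0.0]
wrist_force: [-0.5, 0.1, -1.3]
opening: 0.482
grasp_force: 60.7
```

>>> servo_tool(commands="0 0 0 0 0 1 0;0 0 0 0 0 1 0;0 0 0 0 0 0 0")

```text
time_s: 12.98
eef_pos: [0.6334, -0.2124, 0.0321]
eef_rot: [0.0, -0.0, 1.0, -0.0]
wrist_force: [-0.4, -0.1, 0.6]
opening: 0.478
grasp_force: 60.8
```

>>> servo_tool(commands="0 0 0 0 0 0.5 0;0 0 0 0 0 0.5 0;0 0 0 0 0 0 0")

```text
time_s: 13.35
eef_pos: [0.6334, -0.2124, 0.032]
eef_rot: [0.0, -0.0, 1.0, -0.0]
wrist_force: [-3.5, 0.4, 7.6]
opening: 0.475
grasp_force: 60.8
```

>>> servo_tool(commands="0 0 0 0 0 0 0.55;0 0 0 0 0 0 0.65;0 0 0 0 0 0 0.72;0 0 0 0 0 0 0.72")

```text
time_s: 13.85
eef_pos: [0.6331, -0.2122, 0.0306]
eef_rot: [-0.0, -0.0, 1.0, 0.0]
wrist_force: [0.1, -0.3, -0.2]
opening: 0.719
grasp_force: 0.0
```

>>> servo_tool(commands="0 0 0 0 0 -20 0.72;0 0 0 0 0 -30 0.72;0 0 0 0 0 -40 0.72;0 0 0 0 0 -30 0.72;0 0 0 22 -9 0 1")

```text
time_s: 14.48
eef_pos: [0.6142, -0.2221, 0.1566]
eef_rot: [0.004, -0.001, 1.0, -0.002]
wrist_force: [-0.3, -0.5, -0.9]
opening: 0.908
grasp_force: 0.0
```

>>> servo_tool(commands="0 0 0 40 -17 0 1;0 0 0 45 -19 0 1;0 0 0 45 -19 0 1;0 0 0 40 -17 0 1;0 0 0 30 -12 0 1")

```text
time_s: 15.1
eef_pos: [0.41, -0.3063, 0.1525]
eef_rot: [0.001, 0.0, 1.0, -0.001]
wrist_force: [-0.1, -0.3, -0.2]
opening: 1.0
grasp_force: 0.0
```

>>> servo_tool(commands="0 0 0 0 0 0 1;0 0 0 0 0 0 1")

```text
time_s: 15.35
eef_pos: [0.4119, -0.3056, 0.152]
eef_rot: [0.001, 0.0, 1.0, -0.001]
wrist_force: [0.2, 0.4, 0.2]
opening: 1.001
grasp_force: 0.0
```

```bash
python3 - <<'E'
from h import *
T=camera("top");S=camera("side");print(get_obs()["eef_pos"])
cv2.imwrite("pics/c4.png",np.hstack([cv2.resize(T[160:270,270:420],(410,300)),cv2.resize(S[210:360,220:415],(390,300))]))
E
```

```text
[ 0.41212254 -0.30511181  0.15139393]
```

View pics/c4.png

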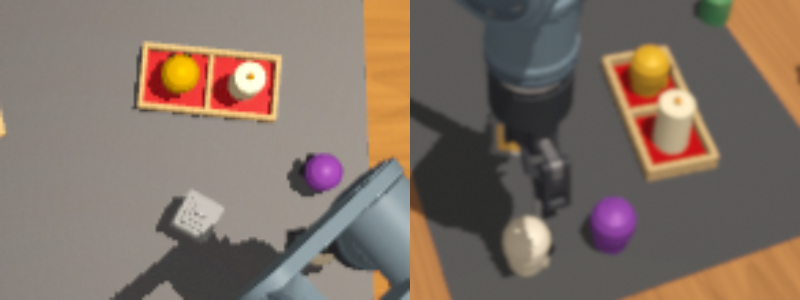

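Both red-tray pieces stand upright, and the gripper is over the bone skull with the purple one clear. I'll descend and grip.

>>> servo_tool(commands="0 0 0 0 0 38 1;0 0 0 0 0 38 1;0 0 0 0 0 34 1;0 0 0 0 0 23 1;0 0 0 0 0 0 1")

```text
time_s: 16.08
eef_pos: [0.4107, -0.3035, 0.016]
eef_rot: [-0.001, -0.001, 1.0, 0.002]
wrist_force: [-0.0, 0.3, 0.1]
opening: 1.002
grasp_force: 0.0
```

>>> servo_tool(commands="0 0 0 0 0 0 0.65;0 0 0 0 0 0 0.5;0 0 0 0 0 0 0;0 0 0 0 0 0 0;0 0 0 0 0 0 0")

```text
time_s: 16.7
eef_pos: [0.4122, -0.3061, 0.0194]
eef_rot: [0.001, -0.0, 1.0, -0.001]
wrist_force: [1.3, 2.3, 6.6]
opening: 0.563
grasp_force: 62.5
```

>>> servo_tool(commands="0 0 0 0 0 0 0;0 0 0 0 0 0 0;0 0 0 0 0 -5 0;0 0 0 0 0 -20 0;0 0 0 0 0 -30 0")

```text
time_s: 17.32
eef_pos: [0.4104, -0.3046, 0.0729]
eef_rot: [-0.001, -0.0, 1.0, 0.001]
wrist_force: [0.1, 0.3, -1.5]
opening: 0.561
grasp_force: 62.0
```

>>> servo_tool(commands="0 0 0 0 0 -35 0;0 0 0 -4 10 -30 0;0 0 0 -8 30 -15 0;0 0 0 -14 45 0 0;0 0 0 -15 50 0 0")

```text
time_s: 17.95
eef_pos: [0.4524, -0.1695, 0.1536]
eef_rot: [0.001, 0.001, 1.0, -0.0]
wrist_force: [-0.6, 0.9, -2.1]
opening: 0.562
grasp_force: 62.1
```

>>> servo_tool(commands="0 0 0 -15 50 0 0;0 0 0 -15 50 0 0;0 0 0 -15 50 0 0;0 0 0 -15 50 0 0;0 0 0 -15 50 0 0")

```text
time_s: 18.58
eef_pos: [0.5274, 0.0814, 0.1533]
eef_rot: [0.0, -0.0, 1.0, -0.0]
wrist_force: [-0.2, -1.6, -1.0]
opening: 0.559
grasp_force: 62.1
```

>>> servo_tool(commands="0 0 0 -15 50 0 0;0 0 0 -15 50 0 0;0 0 0 -15 45 0 0;0 0 0 -10 30 0 0;0 0 0 0 0 0 0")

```text
time_s: 19.2
eef_pos: [0.582, 0.2567, 0.1528]
eef_rot: [0.0, -0.002, 1.0, 0.0]
wrist_force: [-1.1, -1.1, -1.4]
opening: 0.559
grasp_force: 62.2
```

>>> servo_tool(commands="0 0 0 0 0 0 0;0 0 0 0 0 0 0")

```text
time_s: 19.45
eef_pos: [0.5818, 0.2536, 0.1528]
eef_rot: [-0.0, 0.001, 1.0, -0.0]
wrist_force: [0.0, 0.2, -1.6]
opening: 0.562
grasp_force: 62.2
```

```bash
python3 - <<'E'
from h import *
S=camera("side");print(get_obs()["eef_pos"])
cv2.imwrite("pics/c5.png",cv2.resize(S[80:260,190:410],(660,540)))
E
```

```text
[0.58194829 0.25359975 0.15285817]
```

View pics/c5.png

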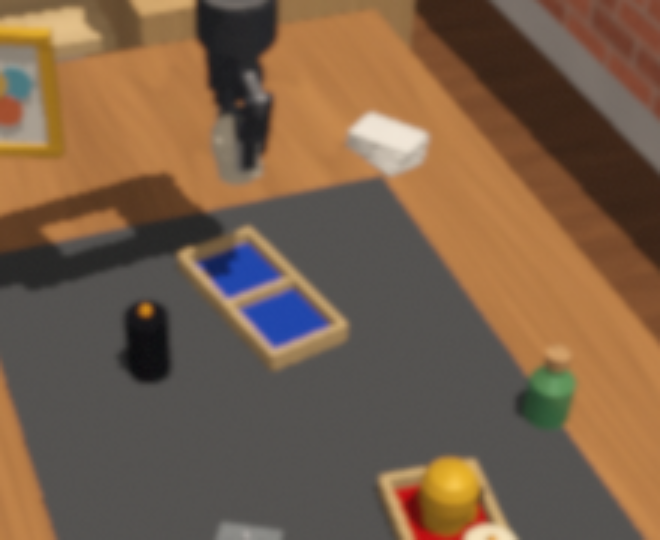

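The bone skull is held over the blue tray's far compartment. I'll lower it.

>>> servo_tool(commands="0 0 0 0 0 30 0;0 0 0 0 1 38 0;0 0 0 0 0 32 0;0 0 0 0 0 15 0;0 0 0 0 0 7 0")

```text
time_s: 20.12
eef_pos: [0.582, 0.2553, 0.0304]
eef_rot: [-0.0, 0.0, 1.0, -0.0]
wrist_force: [0.2, 0.6, -1.3]
opening: 0.562
grasp_force: 62.2
```

>>> servo_tool(commands="0 0 0 0 0 1 0;0 0 0 0 0 1 0;0 0 0 0 0 0 0")

```text
time_s: 20.5
eef_pos: [0.5827, 0.256, 0.0298]
eef_rot: [0.001, -0.0, 1.0, 0.0]
wrist_force: [-0.3, 0.3, -2.0]
opening: 0.561
grasp_force: 62.2
```

>>> servo_tool(commands="0 0 0 0 0 1 0;0 0 0 0 0 1 0;0 0 0 0 0 0 0")

```text
time_s: 20.88
eef_pos: [0.5823, 0.2559, 0.0275]
eef_rot: [0.0, -0.0, 1.0, 0.0]
wrist_force: [-1.5, -0.8, 3.8]
opening: 0.558
grasp_force: 62.7
```

>>> servo_tool(commands="0 0 0 0 0 0.5 0;0 0 0 0 0 0 0")

```text
time_s: 21.12
eef_pos: [0.5824, 0.2559, 0.0275]
eef_rot: [0.0, -0.0, 1.0, 0.0]
wrist_force: [-3.6, -1.8, 8.8]
opening: 0.565
grasp_force: 63.2
```

>>> servo_tool(commands="0 0 0 0 0 0 0.6;0 0 0 0 0 0 0.7;0 0 0 0 0 0 0.8;0 0 0 0 0 0 0.8")

```text
time_s: 21.62
eef_pos: [0.582, 0.2557, 0.0261]
eef_rot: [-0.0, -0.0, 1.0, -0.0]
wrist_force: [-0.1, -0.6, -0.1]
opening: 0.804
grasp_force: 0.0
```

>>> servo_tool(commands="0 0 0 0 0 -20 0.8;0 0 0 0 0 -35 0.8;0 0 0 0 0 -40 0.8;0 0 0 0 0 -35 0.8;0 0 0 8 -24 0 1")

```text
time_s: 22.25
eef_pos: [0.5771, 0.2332, 0.1624]
eef_rot: [0.005, -0.001, 1.0, 0.001]
wrist_force: [0.0, -0.6, -0.3]
opening: 0.983
grasp_force: 0.0
```

>>> servo_tool(commands="0 0 0 15 -48 0 1;0 0 0 16 -50 0 1;0 0 0 16 -50 0 1;0 0 0 16 -50 0 1;0 0 0 16 -50 0 1")

```text
time_s: 22.88
eef_pos: [0.495, -0.0178, 0.158]
eef_rot: [0.001, -0.0, 1.0, -0.0]
wrist_force: [-0.4, 0.2, -0.1]
opening: 1.0
grasp_force: 0.0
```

>>> servo_tool(commands="0 0 0 16 -50 0 1;0 0 0 15 -46 0 1;0 0 0 10 -30 0 1;0 0 0.175 0 0 0 1;0 0 0.175 0 0 0 1")

```text
time_s: 23.5
eef_pos: [0.4544, -0.1432, 0.1579]
eef_rot: [0.001, 0.178, 0.984, -0.0]
wrist_force: [1.0, -0.2, -0.1]
opening: 1.0
grasp_force: 0.0
```

>>> servo_tool(commands="0 0 0.174 0 0 0 1;0 0 0 0 0 0 1;0 0 0 0 0 0 1")

```text
time_s: 23.88
eef_pos: [0.4544, -0.1424, 0.157]
eef_rot: [0.001, 0.257, 0.966, -0.0]
wrist_force: [0.5, 0.4, -0.0]
opening: 1.001
grasp_force: 0.0
```

```bash
python3 - <<'E'
from h import *
T=camera("top");S=camera("side");o=get_obs();print(o["eef_pos"],o["eef_rot"])
cv2.imwrite("pics/c6.png",np.hstack([cv2.resize(T[170:270,200:350],(410,273)),cv2.resize(S[140:300,200:395],(390,273))]))
E
```

```text
[ 0.45426731 -0.14227147  0.15668858] [ 2.78385867e-04  2.57833375e-01  9.66189353e-01 -8.67896675e-05]
```

View pics/c6.png

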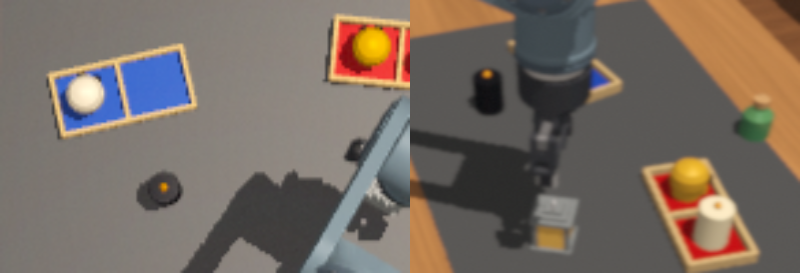

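The bone skull stands in the blue tray's left compartment, and the gripper is over the lantern, turned to its sides. I'll descend and grip.

>>> servo_tool(commands="0 0 0 0 0 38 1;0 0 0 0 0 38 1;0 0 0 0 0 35 1;0 0 0 0 0 23 1;0 0 0 0 0 0 1")

```text
time_s: 24.6
eef_pos: [0.4527, -0.1413, 0.0207]
eef_rot: [-0.002, 0.258, 0.966, 0.001]
wrist_force: [0.6, 0.2, 0.2]
opening: 1.004
grasp_force: 0.0
```

>>> servo_tool(commands="0 0 0 0 0 0 0.6;0 0 0 0 0 0 0.45;0 0 0 0 0 0 0;0 0 0 0 0 0 0;0 0 0 0 0 0 0")

```text
time_s: 25.22
eef_pos: [0.4553, -0.1429, 0.0238]
eef_rot: [0.001, 0.259, 0.966, -0.0]
wrist_force: [-0.7, 0.4, 6.5]
opening: 0.567
grasp_force: 60.6
```

>>> servo_tool(commands="0 0 0 0 0 0 0;0 0 0 0 0 0 0;0 0 0 0 0 -5 0;0 0 0 0 0 -20 0;0 0 0 0 0 -30 0")

```text
time_s: 25.85
eef_pos: [0.4533, -0.1417, 0.0775]
eef_rot: [-0.001, 0.259, 0.966, 0.0]
wrist_force: [0.1, -0.9, -0.5]
opening: 0.563
grasp_force: 62.0
```

>>> servo_tool(commands="0 0 0 0 0 -30 0;0 0 0 0 0 -20 0;0 0 0 0 0 0 0")

```text
time_s: 26.22
eef_pos: [0.4553, -0.1429, 0.1291]
eef_rot: [0.002, 0.259, 0.966, -0.001]
wrist_force: [-0.5, -0.5, -1.0]
opening: 0.57
grasp_force: 62.0
```

```bash
python3 - <<'E'
from h import *
S=camera("side");o=get_obs();print(o["eef_pos"],o["opening"],o["torque"])
c=calibration("side");p=np.array(c["R"])@o["eef_pos"]+c["t"];u,v=int(c["fx"]*p[0]/p[2]+c["cx"]),int(c["fy"]*p[1]/p[2]+c["cy"]);print(u,v)
cv2.imwrite("pics/c7.png",cv2.resize(S[v-50:v+40,u-50:u+50],(600,540),interpolation=2))
E
```

```text
[ 0.4544312  -0.14239924  0.12779982] 0.5694357699227452 [-0.08455578 -0.00018549 -0.02175938]
272 245
```

View pics/c7.png

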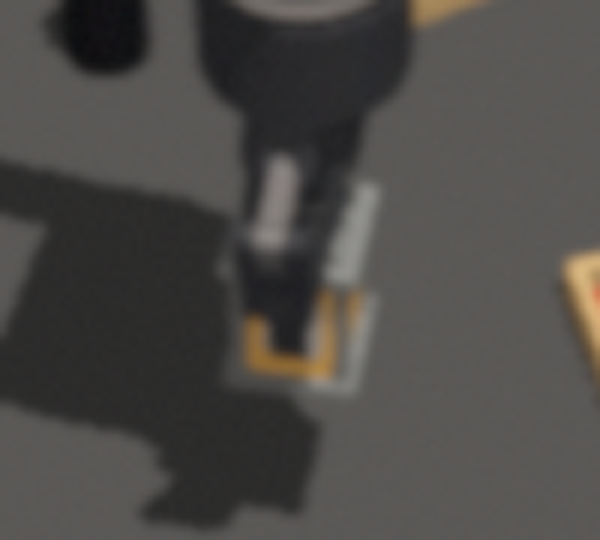

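The lantern is held upright between the fingers (pads near the eave). I'll turn it and carry it to the blue tray's near compartment.

>>> servo_tool(commands="0 0 -0.175 0 0 -10 0;0 0 -0.175 0 0 -15 0;0 0 -0.174 0 0 0 0;0 0 0 -10 20 0 0;0 0 0 -20 40 0 0")

```text
time_s: 26.9
eef_pos: [0.4834, -0.0823, 0.1508]
eef_rot: [-0.001, 0.001, 1.0, 0.0]
wrist_force: [0.6, -1.3, -1.4]
opening: 0.566
grasp_force: 62.1
```

>>> servo_tool(commands="0 0 0 -22 47 0 0;0 0 0 -22 47 0 0;0 0 0 -22 47 0 0;0 0 0 -22 46 0 0;0 0 0 -18 38 0 0")

```text
time_s: 27.52
eef_pos: [0.5896, 0.1447, 0.1503]
eef_rot: [-0.001, -0.0, 1.0, -0.0]
wrist_force: [-0.5, -0.7, 0.0]
opening: 0.568
grasp_force: 62.1
```

>>> servo_tool(commands="0 0 0 -12 24 0 0;0 0 -0.1 0 0 0 0;0 0 -0.115 0 0 0 0;0 0 0 0 0 0 0;0 0 0 0 0 0 0")

```text
time_s: 28.15
eef_pos: [0.6015, 0.1666, 0.1512]
eef_rot: [-0.001, -0.106, 0.994, 0.0]
wrist_force: [0.5, -0.3, -1.7]
opening: 0.57
grasp_force: 62.1
```

>>> servo_tool(commands="0 0 0 0 0 28 0;0 0 0 0 0 37 0;0 0 0 0 0 30 0;0 0 0 0 0 14 0;0 0 0 0 0 6 0")

```text
time_s: 28.78
eef_pos: [0.6019, 0.1667, 0.0367]
eef_rot: [-0.0, -0.107, 0.994, 0.0]
wrist_force: [-0.2, -0.4, -1.5]
opening: 0.57
grasp_force: 62.1
```

>>> servo_tool(commands="0 0 0 0 0 1 0;0 0 0 0 0 1 0;0 0 0 0 0 0 0")

```text
time_s: 29.15
eef_pos: [0.6027, 0.1669, 0.0362]
eef_rot: [0.001, -0.107, 0.994, -0.0]
wrist_force: [-0.9, -1.0, -1.0]
opening: 0.567
grasp_force: 62.1
```

>>> servo_tool(commands="0 0 0 0 0 1 0;0 0 0 0 0 1 0;0 0 0 0 0 0 0")

```text
time_s: 29.52
eef_pos: [0.602, 0.1668, 0.0332]
eef_rot: [-0.0, -0.107, 0.994, 0.0]
wrist_force: [-0.2, 0.5, -2.4]
opening: 0.567
grasp_force: 62.1
```

>>> servo_tool(commands="0 0 0 0 0 1 0;0 0 0 0 0 0 0")

```text
time_s: 29.78
eef_pos: [0.602, 0.1668, 0.0322]
eef_rot: [-0.0, -0.107, 0.994, -0.0]
wrist_force: [0.2, -0.6, -1.1]
opening: 0.567
grasp_force: 62.1
```

>>> servo_tool(commands="0 0 0 0 0 1 0;0 0 0 0 0 0 0")

```text
time_s: 30.02
eef_pos: [0.6024, 0.1668, 0.0319]
eef_rot: [0.0, -0.107, 0.994, -0.0]
wrist_force: [-2.1, -0.6, 4.1]
opening: 0.569
grasp_force: 61.9
```

>>> servo_tool(commands="0 0 0 0 0 0.5 0;0 0 0 0 0 0 0")

```text
time_s: 30.28
eef_pos: [0.6026, 0.1668, 0.0319]
eef_rot: [0.0, -0.107, 0.994, -0.0]
wrist_force: [-3.8, -1.6, 7.9]
opening: 0.564
grasp_force: 61.7
```

>>> servo_tool(commands="0 0 0 0 0 0 0.6;0 0 0 0 0 0 0.7;0 0 0 0 0 0 0.8;0 0 0 0 0 0 0.8")

```text
time_s: 30.78
eef_pos: [0.6019, 0.1668, 0.0306]
eef_rot: [-0.0, -0.107, 0.994, 0.0]
wrist_force: [0.4, 0.6, 1.1]
opening: 0.798
grasp_force: 0.0
```

>>> servo_tool(commands="0 0 0 0 0 -10 0.8;0 0 0 0 0 -25 0.8;0 0 0 0 0 -40 0.8;0 0 0 0 0 -40 0.8;0 0 0 0 0 -20 0.8")

```text
time_s: 31.4
eef_pos: [0.6035, 0.1669, 0.1692]
eef_rot: [0.002, -0.107, 0.994, -0.0]
wrist_force: [1.1, 0.0, -0.1]
opening: 0.804
grasp_force: 0.0
```

>>> servo_tool(commands="0 0 0 40 -10 -10 0.8;0 0 0 40 -40 0 0.8;0 0 0 40 -40 0 0.8;0 0 0 30 -30 0 0.8;0 0 0 0 0 0 0.8")

```text
time_s: 32.02
eef_pos: [0.4797, 0.0158, 0.1754]
eef_rot: [-0.001, -0.106, 0.994, -0.0]
wrist_force: [-0.1, -0.2, 0.6]
opening: 0.798
grasp_force: 0.0
```

```bash
python3 - <<'E'
from h import *
T=camera("top");S=camera("side");print(get_obs()["eef_pos"],get_obs()["time_s"])
cv2.imwrite("pics/c8.png",np.hstack([cv2.resize(T[130:270,200:405],(400,273)),cv2.resize(S[130:310,190:435],(400,294))[:273]]))
E
```

```text
[0.48120961 0.01741797 0.17579861] 32.125
```

View pics/c8.png

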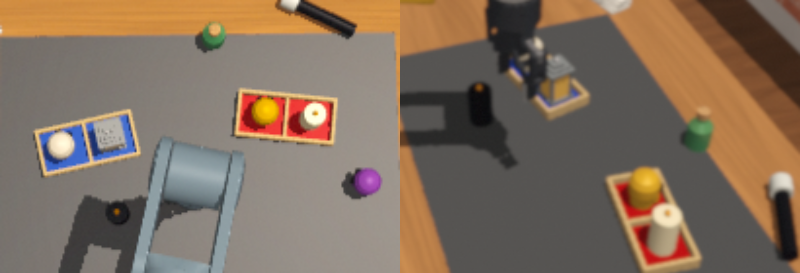

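All four pieces stand upright in their compartments: the bone skull (60,145) and lantern (109,133) in blue, the gold skull (265,111) and candle (314,116) in red. The other items haven't moved, so I'm handing in.

```bash
python3 -c "
from bench import *
print(hand_in())"
```

```text
the job is handed in; nothing more can be done
None
```

I handed the job in at about 32 s: the gold skull and ivory candle are in the red tray, the bone-white skull and lantern in the blue tray. All four stand upright in the last pictures; the black candle, bottle and frame were left alone.

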